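Seat the vial stoppers and shut the dry block

TASK

Some of the five vial stoppers in the dry block heater stand proud: press each of those straight down, steadily because the vials are glass, until all five are fully home, while the cover is still open. Then swing the cover over without slamming it and press it down until it lies shut flat on the rim. Leave the timer, dropper bottle and loose tube on the bench where they are.

Things in the scene. Friction and masses are not known exactly. Their poses are not given: they have to be found in the camera images.
- dry_block: bench dry block heater: white open tub, 80 (x, depth) x 220 (y, width) x 75 mm tall, walls 6 mm, with five glass vials in one row along its y axis, 42 mm apart (at y = -84, -42, 0, 42, 84 mm, x = 0 in its frame); fixed to the bench. Origin: centre of its underside; its front, with the small control panel, faces its -x, the hinge of its cover is along the back (+x) rim
- cover_hinge (a point): middle of the cover's hinge line, 40 mm behind the tub's centre and 75 mm above the bench; the hinge axis is the tub's y axis
- cover_lip (a point): middle of the free edge of the black lip on the cover, 94 mm from the hinge line. The cover is a grey flat plate, 218 mm wide (y), 8 mm thick, 80 mm from hinge to edge, with the lip (90 mm wide, 8 mm thick) reaching 14 mm further. When shut its upper face is 83 mm above the bench
- cover (a joint): angle of the cover, rad: 0 shut flat on the rim, about 1.57 upright, 2.0 leaning fully back. The hinge is stiff and stays where it is left; moving it takes about 4 N at the lip
- stopper_1 (a joint): height in m by which this stopper stands proud of its vial: 0 fully home (flange on the glass), up to 0.015; stiff, slides straight down under about 4 N and stays where it is left
- stopper_1_top (a point): centre of the top face of this round dark rubber stopper (28 mm in diameter, flange 8 mm thick, on a paler stem of 16 mm); 70 mm above the bench when home, 5 mm below the tub's rim; the rubber top gives about 1 mm for 8 N. Which vial has this stopper varies
- stopper_2 (a joint): height in m by which this stopper stands proud of its vial: 0 fully home (flange on the glass), up to 0.015; stiff, slides straight down under about 4 N and stays where it is left
- stopper_2_top (a point): centre of the top face of this round dark rubber stopper (28 mm in diameter, flange 8 mm thick, on a paler stem of 16 mm); 70 mm above the bench when home, 5 mm below the tub's rim; the rubber top gives about 1 mm for 8 N. Which vial has this stopper varies
- stopper_3 (a joint): height in m by which this stopper stands proud of its vial: 0 fully home (flange on the glass), up to 0.015; stiff, slides straight down under about 4 N and stays where it is left
- stopper_3_top (a point): centre of the top face of this round dark rubber stopper (28 mm in diameter, flange 8 mm thick, on a paler stem of 16 mm); 70 mm above the bench when home, 5 mm below the tub's rim; the rubber top gives about 1 mm for 8 N. Which vial has this stopper varies
- stopper_4 (a joint): height in m by which this stopper stands proud of its vial: 0 fully home (flange on the glass), up to 0.015; stiff, slides straight down under about 4 N and stays where it is left
- stopper_4_top (a point): centre of the top face of this round dark rubber stopper (28 mm in diameter, flange 8 mm thick, on a paler stem of 16 mm); 70 mm above the bench when home, 5 mm below the tub's rim; the rubber top gives about 1 mm for 8 N. Which vial has this stopper varies
- stopper_5 (a joint): height in m by which this stopper stands proud of its vial: 0 fully home (flange on the glass), up to 0.015; stiff, slides straight down under about 4 N and stays where it is left
- stopper_5_top (a point): centre of the top face of this round dark rubber stopper (28 mm in diameter, flange 8 mm thick, on a paler stem of 16 mm); 70 mm above the bench when home, 5 mm below the tub's rim; the rubber top gives about 1 mm for 8 N. Which vial has this stopper varies
- bench_timer: small wedge-shaped bench timer, 40 x 68 x 59 mm, loose bystander; origin: centre of its underside
- dropper_bottle: small plastic dropper bottle, 26 mm in diameter, 80 mm tall, standing, loose bystander; origin: centre of its underside
- loose_tube: capped sample tube lying on the bench, 19 mm in diameter, 112 mm long, loose bystander; origin: centre of its underside
- vial_1: short glass vial in the tub, 25 mm in diameter, fixed, with stopper_1; origin: centre of the visible glass's underside, 45 mm above the bench; its glass mouth is 62 mm above the bench
- vial_2: short glass vial in the tub, 25 mm in diameter, fixed, with stopper_2; origin: centre of the visible glass's underside, 45 mm above the bench; its glass mouth is 62 mm above the bench
- vial_3: short glass vial in the tub, 25 mm in diameter, fixed, with stopper_3; origin: centre of the visible glass's underside, 45 mm above the bench; its glass mouth is 62 mm above the bench
- vial_4: short glass vial in the tub, 25 mm in diameter, fixed, with stopper_4; origin: centre of the visible glass's underside, 45 mm above the bench; its glass mouth is 62 mm above the bench
- vial_5: short glass vial in the tub, 25 mm in diameter, fixed, with stopper_5; origin: centre of the visible glass's underside, 45 mm above the bench; its glass mouth is 62 mm above the bench

How it is judged (in metres and radians):
On the way:
1. all five stoppers are fully home while the cover is still open (value of joint each of stopper_1, stopper_2, stopper_3, stopper_4, stopper_5 below 0.0015 m and value of joint cover above 1 rad), for 0.2 s.
At the end, for the whole second after the job is handed in: all five stoppers are within 1.5 mm of fully home, and the cover is shut (hinge within 0.025 rad, about 2 mm at the lip) and at rest (value of joint each of stopper_1, stopper_2, stopper_3, stopper_4, stopper_5 below 0.0015 m and value of joint cover below 0.025 rad and velocity of joint cover between -0.05 and 0.05 rad/s); the robot touches nothing.
It fails at once if a stopper or its vial is rammed (more than 60 N) (contact force between any of the arm, the fingers and vial_1 above 60 N or contact force between any of the arm, the fingers and vial_2 above 60 N or contact force between any of the arm, the fingers and vial_3 above 60 N or contact force between any of the arm, the fingers and vial_4 above 60 N or contact force between any of the arm, the fingers and vial_5 above 60 N).
It fails at once if the cover is slammed (closing faster than 4 rad/s) (velocity of joint cover below -4 rad/s).
It fails at once if a bystander is moved by more than 30 mm (distance of any of bench_timer, dropper_bottle, loose_tube from where it was at the start of the episode above 0.03 m).
It also fails if it takes over 48 s, if anything falls off the work surface, if the arm or the gripper's body presses on something with over 40 N, if the wrist force passes 120 N, or if a joint passes its speed limit or range.

ROBOT

A 6-joint arm with a two-finger parallel gripper is mounted at the origin on a cart in front of the work surface, level with it; the furniture and walls round the work are solid. World frame = base frame: x ahead of the robot, y to its left, z up, the work surface at z = 0. Lengths are in mm, angles in rad, forces in N, time in s.
With the tool pointing down it reaches from about 300 to 775 mm from the base axis. Payload 14.6 kg.
Tool frame: the origin (TCP) lies at the very end of the fingers, on their centre line; the grasp point (between the pads) lies 19 mm behind it; z points along the fingers, y is the line along which they close (so a half turn about z gives the same grasp; the last joint's range is limited). The gripper opens to 94 mm and grips with 3 to 60 N. Pads are 16 mm wide; open, the fingers measure 119 mm over their backs; the gripper's body (75 mm by 177 mm) begins 78 mm behind the grasp point.
Start: joints at [-0.067, 0.3, 1.521, -0, 1.321, -0.067], TCP at [549.99, -0.002, 205.446] pointing down, gripper open.
Joint ranges: [-3.03, 3.03], [-0.79, 2.21], [0.23, 2.52], [-1.04, 4.18], [0, 3.07], [-2.55, 2.55]. Speed limits (rad/s): [2.22, 2.22, 2.57, 3.14, 3.14, 3.14].

INTERFACE

Orientations are given as [roll, pitch, yaw] about the fixed x, y, z axes, in that order (R = Rz(yaw) Ry(pitch) Rx(roll)).
In Python, from cell import manip gives the robot as it stands.
- The arm moves only by the tool servo_tool, never from a script. Its argument "rows" is a list of rows, each a list of 7 numbers: the turn, a rotation vector about the world's x, y, z in degrees, then the shift along the world's x, y, z in mm, then the closure, from 0 (fully open) to 1 (shut). In form: [[rx, ry, rz, dx, dy, dz, fingers], ...]. A call has 1 to 20 rows; each row shifts and turns the commanded pose from where the row before left it; what a row does not reach is not made up. A row lasts 1/8 s, in which the tool goes at most 62.5 mm and 10.7 degrees, less where a joint would pass 70% of its speed; a pose out of reach is approached as far as the arm can. A call with a gripper value outside its range is refused whole. The fingers move at their own pace and stop on an object; "grip_force" is the grip in N (left out, the last holds). Time passes only in rows, so rows that do not move let the fingers close. It gives the time, the measured TCP pose, the force, the opening and the grip force at its end, in the units of the state.
- manip.read_state(): the state, without advancing time (a new reading comes with each control period).
- manip.camera(name): name is "scene" or "side" or "wrist"; returns the picture (400x640x3 uint8, red, green, blue); there is no depth.
- manip.camera_info(name): a dict with "fx", "fy", "cx", "cy" (pixels), "position" and "rotation" of the camera in the world; the wrist camera has in their place "T_tool_cam" (4x4, takes a point from camera to tool coordinates, whose origin is the TCP and whose axes are the flange's). Camera axes: x right, y down, z forward; pixel columns grow to the right and rows downward; lengths in mm; the calibration is good to about 2 mm. A picture is of the moment at which its call begins: read the wrist's pose just before it. camera_info takes no time and is no camera call.
- manip.sign_off(): hands the job in; it is judged then, once.
The state is a dict: "clock": time; "joints": joint angles; "qd": joint speeds; "effort": joint torques, N m; "eef_pos": TCP position; "eef_rot": TCP orientation; "wrist_force": force on the tool from outside, world axes, zero at the start; "moment": the same for the moment, N m; "finger_gap": finger opening in mm; "finger_force": force on a finger pad.
Only numpy, scipy, OpenCV 4.12 (cv2) and the standard library are available. Lean on these libraries where they do the work, as an engineer would, in place of code of your own. Each camera call takes 0.05 s, during which the arm holds its last target. There are 200 camera calls.

## Working session

There is one attempt and no reset: what is moved stays moved. The work goes in short steps, Python scripts to look and compute and a tool call to move; the robot and the scene stay as the last step left them, time stands still between calls to the robot, and variables do not carry over. Pictures are saved under pics/ and viewed, at most 10 in all, crops included, and the job is handed in when it is done.

Besides the shell and the picture viewer there is one more tool, called after "Emit:" in YAML: its name, and indented under it one key for each argument. servo_tool: Moves the arm, as the interface text tells. Its arguments: {"type":"object","properties":{"rows":{"type":"array","items":{"type":"array","items":{"type":"number"}}},"grip_force":{"type":"number"}},"required":["rows"]}

```bash
mkdir -p pics; python3 - <<'E'
from cell import manip
import cv2
for n in ["scene","side","wrist"]:
    im=manip.camera(n); cv2.imwrite(f"pics/{n}0.png",im[:,:,::-1]); print(n,manip.camera_info(n))
s=manip.read_state(); print(s['eef_pos'],s['eef_rot'],s['clock'])
E
```

```text
scene {'fx': 484.0819327423831, 'fy': 484.0819327423831, 'cx': 317.4571485097282, 'cy': 198.47024110247415, 'position': array([ -70.7097573 , -576.82648039,  971.09773373]), 'rotation': array([-2.40716201,  0.00559275, -0.69928459])}
side {'fx': 446.1581060784228, 'fy': 446.1581060784228, 'cx': 313.60338188073604, 'cy': 203.956550351313, 'position': array([ 421.27610608, -690.12370888,  666.09139304]), 'rotation': array([-2.24678426, -0.01386456, -0.03308672])}
wrist {'fx': 304.19651009479503, 'fy': 304.19651009479503, 'cx': 321.56441415923945, 'cy': 201.52449449309762, 'T_tool_cam': array([[ 2.87181837e-04, -9.57165860e-01, -2.89540037e-01,
         8.34110380e+01],
       [ 9.99999902e-01,  1.77428381e-04,  4.05309817e-04,
        -1.09790640e+00],
       [-3.36576100e-04, -2.89540125e-01,  9.57165818e-01,
        -1.78896100e+02],
       [ 0.00000000e+00,  0.00000000e+00,  0.00000000e+00,
         1.00000000e+00]])}
[5.49809098e+02 6.80737844e-03 2.05034649e+02] [-3.14073297e+00 -6.65629488e-05  1.57080168e+00] 0.15
```

View pics/scene0.png

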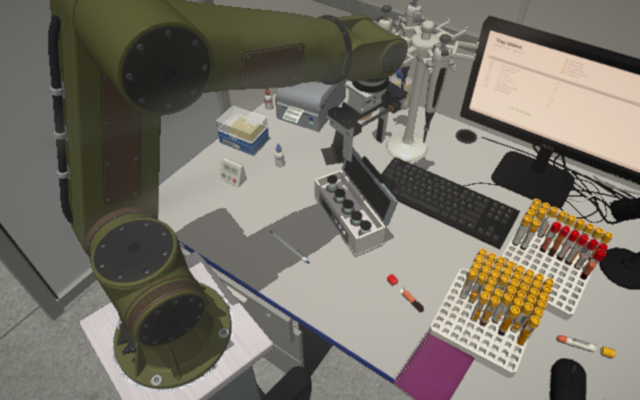

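View pics/side0.png

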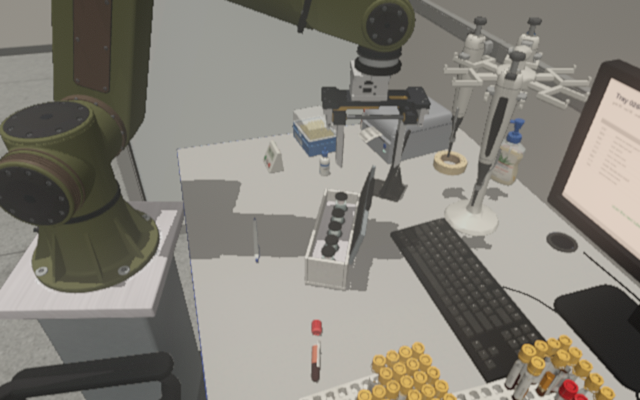

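View pics/wrist0.png

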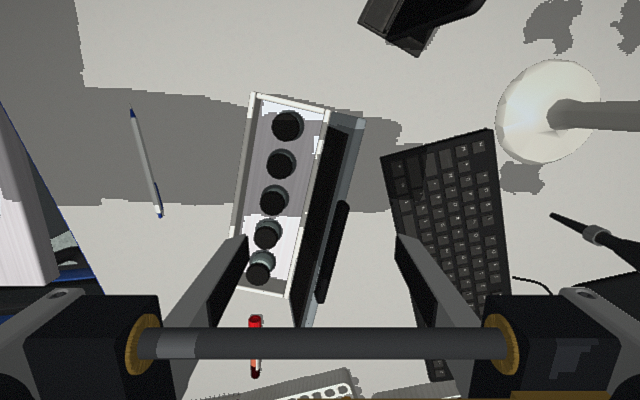

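The wrist view shows the tub with stoppers at about (288,126), (281,163), (274,200), (267,235) and (260,268). The cover is open, leaning back to the right, with its lip around (335,250). The scene and side views agree. The bystanders are the timer (232,172 in scene), the bottle (280,155) and the tube (400,293), all clear of the tub.

Next I'll move above the tub for a second wrist view.

Emit:
servo_tool:
  rows:
    - [0,0,0,-20,-10,20,1]
    - [0,0,0,-20,-10,20,1]
    - [0,0,0,-20,-10,20,1]
    - [0,0,0,-20,-10,0,1]
    - [0,0,0,0,0,0,1]

```text
clock: 0.78
eef_pos: [469.5, -40.3, 265.7]
eef_rot: [3.141, 0.0, 1.57]
wrist_force: [0.0, 0.2, -1.0]
finger_gap: 47.5
finger_force: 0.0
```

```bash
cat > h.py <<'E'
import numpy as np, cv2
from scipy.spatial.transform import Rotation as R
from cell import manip
def Tw(s,name='wrist'):
    ci=manip.camera_info(name)
    T=np.eye(4)
    if name=='wrist':
        T[:3,:3]=R.from_euler('xyz',s['eef_rot']).as_matrix(); T[:3,3]=s['eef_pos']; T=T@ci['T_tool_cam']
    else:
        rot=np.array(ci['rotation']); T[:3,:3]=R.from_euler('xyz',rot).as_matrix() if rot.ndim==1 else rot; T[:3,3]=ci['position']
    K=np.array([[ci['fx'],0,ci['cx']],[0,ci['fy'],ci['cy']],[0,0,1]]); return K,T
def ray(uv,K,T):
    d=T[:3,:3]@np.linalg.inv(K)@np.array([uv[0],uv[1],1.]); return T[:3,3],d/np.linalg.norm(d)
def onz(uv,z,K,T):
    o,d=ray(uv,K,T); return o+d*(z-o[2])/d[2]
def tri(rays):
    A=sum(np.eye(3)-np.outer(d,d) for o,d in rays); b=sum((np.eye(3)-np.outer(d,d))@o for o,d in rays)
    p=np.linalg.solve(A,b); return p,max(np.linalg.norm(np.cross(p-o,d)) for o,d in rays)
def proj(p,K,T):
    q=K@(T[:3,:3].T@(np.array(p)-T[:3,3])); return q[:2]/q[2]
E
python3 - <<'E'
from h import *
s=manip.read_state(); im=manip.camera('wrist'); cv2.imwrite('pics/wrist1.png',im[:,:,::-1]); 
np.save('s1.npy',np.r_[s['eef_pos'],s['eef_rot']]); print(s['eef_pos'],s['eef_rot'],s['clock'],s['finger_gap'])
for f in ['wrist0','wrist1']:
    g=cv2.imread(f'pics/{f}.png').max(2)
    m=(g<55).astype(np.uint8); n,l,st,c=cv2.connectedComponentsWithStats(m)
    print(f); [print(st[i],c[i].round(1)) for i in range(1,n) if 200<st[i,4]<6000 ]
E
```

```text
[469.49445829 -40.33015382 265.74067924] [3.14104422e+00 9.37279022e-05 1.56986708e+00] 0.775 47.500274384648556
wrist0
[ 358    0  128   57 3385] [418.7  19.4]
[272 112  32  30 746] [287.4 126.1]
[267 149  29  30 656] [280.5 164. ]
[ 26 152  42  86 854] [ 47.9 206.1]
[260 185  29  31 610] [273.2 200.6]
[ 314  200   36  103 1313] [331.  249.5]
[550 213  38  21 259] [569.5 222.7]
[254 221  27  29 485] [266.7 236.2]
[ 573  231   67   91 2333] [619.9 276.5]
[ 54 246  36  27 551] [ 70.6 258.7]
[246 251  29  35 491] [259.1 271.8]
[  0 373  36  27 658] [ 13.2 388.6]
[609 374  31  26 549] [627.6 389.1]
wrist1
[417   0  73  31 928] [458.8   9.9]
[   0   55   84  163 1031] [ 61.2 130.6]
[349  75  24  26 468] [360.5  87.3]
[   0   87   71  130 4911] [ 21.3 155.9]
[338 112  24  24 451] [349.7 123.7]
[ 393  141   39   90 1160] [412.  184.9]
[330 144  24  25 430] [341.6 156.5]
[323 175  22  25 403] [333.9 187.9]
[317 206  21  27 345] [327.4 221. ]
[   0  212  178  102 5293] [ 97.8 260.3]
[ 555  232   85   89 3508] [615.8 271.5]
[  0 373  35  27 649] [ 13.1 388.7]
[609 374  31  26 542] [627.7 389.2]
```

View pics/wrist1.png

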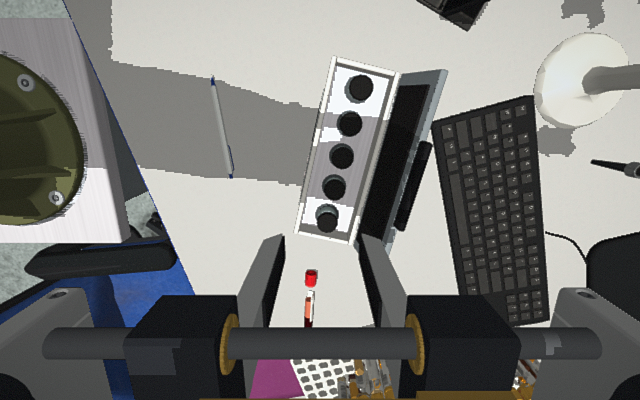

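The second view shows the stoppers at (360,88), (349,124), (341,156), (334,187) and (327,218). The tub's rim corners are near (335,57), (398,73), (296,233) and (351,243), and the lip is at (413,185). The red-capped tube is at (311,290).

```bash
python3 - <<'E'
from h import *
s0=dict(eef_pos=[549.81,0.007,205.03],eef_rot=[-3.140733,0,1.570802]); a=np.load('s1.npy'); s1=dict(eef_pos=a[:3],eef_rot=a[3:])
C0=Tw(s0); C1=Tw(s1)
P0=[(287.4,126.1),(280.5,164),(273.2,200.6),(266.7,236.2),(259.1,271.8)]
P1=[(360.5,87.3),(349.7,123.7),(341.6,156.5),(333.9,187.9),(327.4,221)]
t=[tri([ray(p,*C0),ray(q,*C1)]) for p,q in zip(P0,P1)]
for p,e in t: print('stop',p.round(1),e.round(1))
for p,q,n in [((331,249.5),(412,184.9),'lip'),((252,92),(335,57),'c1'),((330,108),(398,73),'c2'),((290,298),(351,243),'c3'),((232,288),(296,233),'c4')]:
    P,e=tri([ray(p,*C0),ray(q,*C1)]); print(n,P.round(1),round(e,1), onz(q,75,*C1).round(1),onz(p,75,*C0).round(1))
for q in P1: print(onz(q,70,*C1).round(1))
for p in P0: print(onz(p,70,*C0).round(1))
# crops upscaled for a close view
for f,b in [('wrist0',(90,310,220,380)),('wrist1',(50,260,280,450))]:
    im=cv2.imread(f'pics/{f}.png')[b[0]:b[1],b[2]:b[3]]; cv2.imwrite(f'pics/{f}c.png',cv2.resize(im,None,fx=2.5,fy=2.5,interpolation=2))
A=cv2.imread('pics/wrist0c.png');B=cv2.imread('pics/wrist1c.png');h=max(len(A),len(B))
pad=lambda x:cv2.copyMakeBorder(x,0,h-len(x),0,0,0); cv2.imwrite('pics/cc.png',np.hstack([pad(A),pad(B)]))
E
```

```text
stop [514.1  67.6  67.7] 0.2
stop [503.8  26.2  53.1] 0.1
stop [494.3 -14.5  56.5] 0.1
stop [485.2 -55.3  60.8] 0.9
stop [476.2 -97.1  69.4] 0.1
lip [556.7 -27.3 155.4] 0.3 [581.6 -47.2  75. ] [559.3 -65.9  75. ]
c1 [483.3  98.7  79.3] 0.5 [483.7  98.8  75. ] [482.1  99.4  75. ]
c2 [557.5  84.3  62.1] 0.6 [554.8  82.3  75. ] [556.9  84.8  75. ]
c3 [ 509.7 -130.8   68.7] 2.1 [ 507.6 -126.2   75. ] [ 511.7 -128.3   75. ]
c4 [ 436.1 -123.1   56.6] 4.3 [ 435.1 -111.8   75. ] [ 444.8 -115.    75. ]
[513.7  67.6  70. ]
[502.3  26.8  70. ]
[493.3 -12.4  70. ]
[484.3 -52.2  70. ]
[476.3 -97.   70. ]
[514.4  67.5  70. ]
[506.   29.2  70. ]
[496.6 -10.5  70. ]
[487.5 -52.   70. ]
[476.3 -96.7  70. ]
```

View pics/cc.png

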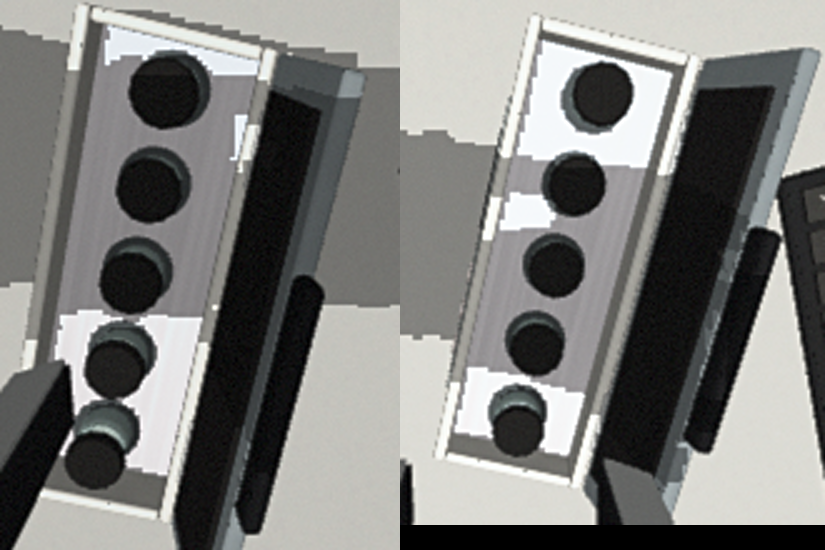

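The crop shows the vial nearest the tube clearly proud, since its pale stem is visible. The others need checking by contact. The fit gives the tub centre at about (495.5,-14) with a yaw of about -13°. Stopper spacing is 42 mm as it should be, and the cover stands at about 1.84 rad.

I'll turn the closed fingers so their closing line lies along the tub, then go to above stopper 5 at (477,-96).

Emit:
servo_tool:
  rows:
    - [0,0,9.625,1,-7,-14,1]
    - [0,0,9.625,1,-7,-14,1]
    - [0,0,9.625,1,-7,-14,1]
    - [0,0,9.625,1,-7,-14,1]
    - [0,0,9.625,1,-7,-14,1]
    - [0,0,9.625,1,-7,-14,1]
    - [0,0,9.625,1,-7,-14,1]
    - [0,0,9.625,1,-7,-14,1]
    - [0,0,0,0,0,-28,1]
    - [0,0,0,0,0,-28,1]
    - [0,0,0,0,0,-6,1]
    - [0,0,0,0,0,0,1]

```text
clock: 2.33
eef_pos: [478.4, -95.8, 91.6]
eef_rot: [3.142, -0.0, 2.915]
wrist_force: [0.1, 0.5, 0.3]
finger_gap: 0.4
finger_force: 0.0
```

```bash
python3 - <<'E'
from h import *
s=manip.read_state(); im=manip.camera('wrist'); b=manip.camera('side')
print(s['joints'],s['eef_pos'],s['eef_rot'],s['wrist_force'],s['finger_gap'])
c=cv2.resize(b[150:310,270:430],None,fx=2.5,fy=2.5)
cv2.imwrite('pics/w2.png',np.hstack([cv2.resize(im,(400,250)),c[:250]])[:,:,::-1])
C=Tw(s); print('tcp px',proj(s['eef_pos'],*C).round(1))
E
```

```text
[-2.72821500e-01  2.95504633e-01  1.81424829e+00  2.23644800e-05
  1.03215926e+00 -1.61697609e+00] [478.39205679 -95.84214913  91.60073865] [ 3.14155873e+00 -3.18302406e-04  2.91493944e+00] [0.1448061  0.5384393  0.26179852] 0.440810998995739
tcp px [324.  248.2]
```

View pics/w2.png

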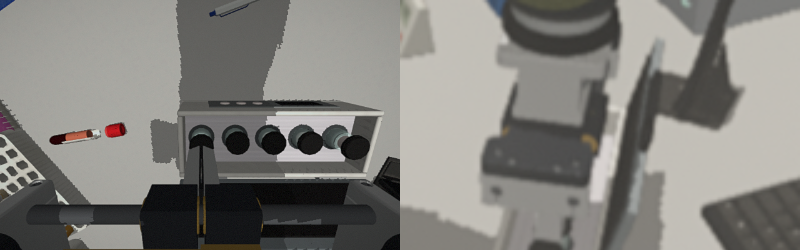

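The wrist view shows the closed fingers directly above the end stopper, centred at (200,140) in the half-size view. The cover clears the gripper. Pressing slowly now.

Emit:
servo_tool:
  rows:
    - [0,0,0,-1,0,-3,1]
    - [0,0,0,0,0,-3,1]
    - [0,0,0,0,0,-3,1]
    - [0,0,0,0,0,-2.5,1]
    - [0,0,0,0,0,-2.5,1]
    - [0,0,0,0,0,-2,1]
    - [0,0,0,0,0,-2,1]
    - [0,0,0,0,0,-2,1]

```text
clock: 3.42
eef_pos: [477.0, -96.0, 71.4]
eef_rot: [-3.142, 0.0, 2.915]
wrist_force: [-1.3, 0.2, 3.9]
finger_gap: 0.6
finger_force: 1.7
```

Emit:
servo_tool:
  rows:
    - [0,0,0,0,0,-1,1]
    - [0,0,0,0,0,-1,1]
    - [0,0,0,0,0,0,1]

```text
clock: 3.8
eef_pos: [477.0, -96.0, 69.5]
eef_rot: [-3.142, 0.0, 2.915]
wrist_force: [-1.3, -0.1, 6.1]
finger_gap: 0.7
finger_force: 2.6
```

Emit:
servo_tool:
  rows:
    - [0,0,0,0,0,-1,1]
    - [0,0,0,0,0,0,1]

```text
clock: 4.05
eef_pos: [477.1, -96.0, 68.9]
eef_rot: [-3.142, 0.0, 2.915]
wrist_force: [-4.1, 1.0, 9.7]
finger_gap: 0.5
finger_force: 5.0
```

Force rises at 69 mm, so this stopper is home. Next is the one beside it.

Emit:
servo_tool:
  rows:
    - [0,0,0,0,0,12,1]
    - [0,0,0,0,0,12,1]
    - [0,0,0,4.5,20.5,0,1]
    - [0,0,0,4.5,20.5,0,1]
    - [0,0,0,0,0,-4,1]
    - [0,0,0,0,0,-3,1]
    - [0,0,0,0,0,-3,1]
    - [0,0,0,0,0,-3,1]
    - [0,0,0,0,0,-2.5,1]
    - [0,0,0,0,0,-2.5,1]
    - [0,0,0,0,0,-2,1]
    - [0,0,0,0,0,-2,1]
    - [0,0,0,0,0,-1,1]
    - [0,0,0,0,0,-1,1]
    - [0,0,0,0,0,0,1]

```text
clock: 5.92
eef_pos: [486.1, -55.0, 69.0]
eef_rot: [-3.142, 0.0, 2.915]
wrist_force: [-4.1, 1.1, 9.1]
finger_gap: 0.8
finger_force: 4.5
```

Emit:
servo_tool:
  rows:
    - [0,0,0,0,0,12,1]
    - [0,0,0,0,0,12,1]
    - [0,0,0,4.8,20.5,0,1]
    - [0,0,0,4.8,20.5,0,1]
    - [0,0,0,0,0,-4,1]
    - [0,0,0,0,0,-3,1]
    - [0,0,0,0,0,-3,1]
    - [0,0,0,0,0,-3,1]
    - [0,0,0,0,0,-2.5,1]
    - [0,0,0,0,0,-2.5,1]
    - [0,0,0,0,0,-2,1]
    - [0,0,0,0,0,-2,1]
    - [0,0,0,0,0,-1,1]
    - [0,0,0,0,0,-1,1]
    - [0,0,0,0,0,0,1]

```text
clock: 7.8
eef_pos: [495.7, -14.0, 69.0]
eef_rot: [-3.142, 0.0, 2.915]
wrist_force: [-3.8, 0.2, 9.6]
finger_gap: 0.7
finger_force: 4.5
```

Emit:
servo_tool:
  rows:
    - [0,0,0,0,0,12,1]
    - [0,0,0,0,0,12,1]
    - [0,0,0,4.7,20.5,0,1]
    - [0,0,0,4.7,20.5,0,1]
    - [0,0,0,0,0,-4,1]
    - [0,0,0,0,0,-3,1]
    - [0,0,0,0,0,-3,1]
    - [0,0,0,0,0,-3,1]
    - [0,0,0,0,0,-2.5,1]
    - [0,0,0,0,0,-2.5,1]
    - [0,0,0,0,0,-2,1]
    - [0,0,0,0,0,-2,1]
    - [0,0,0,0,0,-1,1]
    - [0,0,0,0,0,-1,1]
    - [0,0,0,0,0,0,1]

```text
clock: 9.68
eef_pos: [505.1, 27.0, 69.0]
eef_rot: [3.142, 0.0, 2.915]
wrist_force: [-3.8, 0.0, 8.4]
finger_gap: 0.7
finger_force: 4.5
```

Emit:
servo_tool:
  rows:
    - [0,0,0,0,0,12,1]
    - [0,0,0,0,0,12,1]
    - [0,0,0,4.7,20.5,0,1]
    - [0,0,0,4.7,20.5,0,1]
    - [0,0,0,0,0,-4,1]
    - [0,0,0,0,0,-3,1]
    - [0,0,0,0,0,-3,1]
    - [0,0,0,0,0,-3,1]
    - [0,0,0,0,0,-2.5,1]
    - [0,0,0,0,0,-2.5,1]
    - [0,0,0,0,0,-2,1]
    - [0,0,0,0,0,-2,1]
    - [0,0,0,0,0,-1,1]
    - [0,0,0,0,0,-1,1]
    - [0,0,0,0,0,0,1]

```text
clock: 11.55
eef_pos: [514.5, 68.0, 68.9]
eef_rot: [3.142, 0.0, 2.915]
wrist_force: [-2.7, -2.8, 9.5]
finger_gap: 0.5
finger_force: 4.8
```

All five give about 9 N at z = 69, so they are home. I'll lift, then move over and behind the cover to check.

Emit:
servo_tool:
  rows:
    - [0,0,0,0,0,20,1]
    - [0,0,0,0,0,38,1]
    - [0,0,0,0,0,38,1]
    - [0,0,0,0,0,39,1]
    - [0,0,0,14.5,-20,0,1]
    - [0,0,0,14.5,-21,0,1]
    - [0,0,0,14.5,-21,0,1]
    - [0,0,0,15,-21,0,1]
    - [0,0,0,15,-20,0,1]
    - [0,0,0,0,0,0,1]

```text
clock: 12.8
eef_pos: [588.2, -35.7, 202.6]
eef_rot: [3.141, -0.001, 2.913]
wrist_force: [0.6, 0.8, -0.7]
finger_gap: 0.6
finger_force: 0.0
```

```bash
python3 - <<'E'
from h import *
s=manip.read_state(); im=manip.camera('wrist'); b=manip.camera('side'); print(s['eef_pos'],s['clock'])
c=cv2.resize(b[130:300,270:430],None,fx=2.35,fy=2.35)
cv2.imwrite('pics/w3.png',np.hstack([cv2.copyMakeBorder(cv2.resize(im,(420,263)),0,len(c)-263,0,0,0),c])[:,:,::-1])
C=Tw(s,'side'); 
c0=np.array([495.6,-14]);ex=np.array([.9745,-.2245])
for x,z in [(40,75),(65,166),(-40,75)]: print(x,z,proj([*(c0+x*ex),z],*C).round(1))
E
```

```text
[588.15627294 -35.67665403 202.63641249] 12.8
40 75 [355.  225.2]
65 166 [371.8 190.5]
-40 75 [315.8 219.8]
```

View pics/w3.png

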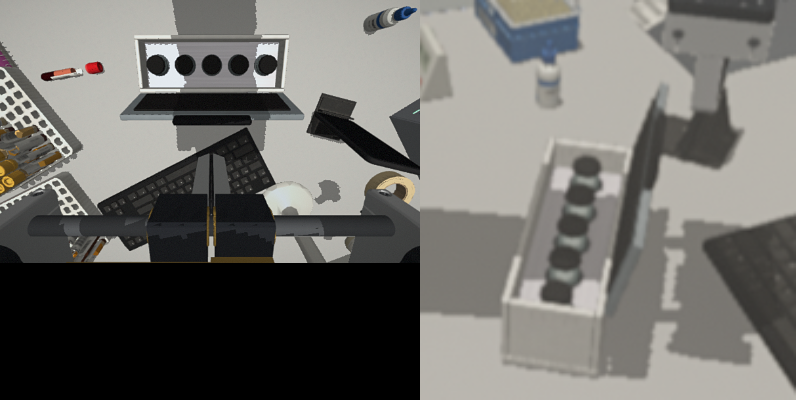

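The wrist view shows the five stopper tops level in an even row at (157..267, 65). The cover lip is at (211,122) in front of the fingers, which stand behind it. Next I'll compute the closing arc.

```bash
python3 - <<'E'
import numpy as np
p=np.array([95,145.]);ex=np.array([.9745,-.2245])
r=80
for th in np.r_[1.84,np.arange(1.7,-0.01,-.1)]:
    c,s=np.cos(th),np.sin(th)
    x=40-(94 if th>1.57 else r)*c+8*s+8; z=min(75+r*s+8*c,145)
    q=np.array([x,z]); d=q-p; p=q
    print(round(th,2),q.round(1),'row',(d[0]*ex).round(1),d[1].round(1))
E
```

```text
1.84 [ 80.7 145. ] row [-13.9   3.2] 0.0
1.7 [ 68. 145.] row [-12.3   2.8] 0.0
1.6 [ 58.7 145. ] row [-9.1  2.1] 0.0
1.5 [ 50.3 145. ] row [-8.2  1.9] 0.0
1.4 [ 42.3 145. ] row [-7.8  1.8] 0.0
1.3 [ 34.3 145. ] row [-7.8  1.8] 0.0
1.2 [ 26.5 145. ] row [-7.6  1.8] 0.0
1.1 [ 18.8 145. ] row [-7.4  1.7] 0.0
1.0 [ 11.5 145. ] row [-7.1  1.6] 0.0
0.9 [  4.5 142.6] row [-6.8  1.6] -2.4
0.8 [ -2. 138.] row [-6.4  1.5] -4.7
0.7 [ -8.  132.7] row [-5.9  1.4] -5.3
0.6 [-13.5 126.8] row [-5.3  1.2] -5.9
0.5 [-18.4 120.4] row [-4.7  1.1] -6.4
0.4 [-22.6 113.5] row [-4.1  0.9] -6.9
0.3 [-26.1 106.3] row [-3.4  0.8] -7.2
0.2 [-28.8  98.7] row [-2.7  0.6] -7.6
0.1 [-30.8  90.9] row [-1.9  0.4] -7.8
-0.0 [-32.  83.] row [-1.2  0.3] -7.9
```

Emit:
servo_tool:
  rows:
    - [0,0,0,0,0,-20,1]
    - [0,0,0,0,0,-20,1]
    - [0,0,0,0,0,-17,1]
    - [0,0,0,0,0,0,1]

```text
clock: 13.4
eef_pos: [587.3, -34.5, 145.4]
eef_rot: [-3.141, -0.002, 2.915]
wrist_force: [-0.2, 0.2, 0.3]
finger_gap: 0.6
finger_force: 0.0
```

Emit:
servo_tool:
  rows:
    - [0,0,0,-13.9,3.2,0,1]
    - [0,0,0,-10,2.3,0,1]
    - [0,0,0,-8,1.8,0,1]
    - [0,0,0,-8,1.8,0,1]
    - [0,0,0,-8,1.8,0,1]
    - [0,0,0,-8,1.8,0,1]
    - [0,0,0,-8,1.8,0,1]

```text
clock: 14.28
eef_pos: [523.2, -20.4, 146.0]
eef_rot: [-3.141, -0.001, 2.915]
wrist_force: [5.3, -0.3, -1.3]
finger_gap: 0.3
finger_force: 2.0
```

Emit:
servo_tool:
  rows:
    - [0,0,0,-8,1.8,0,1]
    - [0,0,0,-8,1.8,0,1]
    - [0,0,0,-6.8,1.6,-2.4,1]
    - [0,0,0,-6.4,1.5,-4.7,1]
    - [0,0,0,-5.9,1.4,-5.3,1]
    - [0,0,0,-5.3,1.2,-5.9,1]
    - [0,0,0,-4.7,1.1,-6.4,1]
    - [0,0,0,-4.1,0.9,-6.9,1]
    - [0,0,0,-3.4,0.8,-7.2,1]
    - [0,0,0,0,0,0,1]

```text
clock: 15.52
eef_pos: [470.8, -8.3, 106.9]
eef_rot: [-3.141, -0.001, 2.915]
wrist_force: [0.4, -0.6, -0.0]
finger_gap: 0.5
finger_force: 0.0
```

Emit:
servo_tool:
  rows:
    - [0,0,0,-2.7,0.6,-7.6,1]
    - [0,0,0,-1.9,0.4,-6,1]
    - [0,0,0,-1,0.3,-4,1]

```text
clock: 15.9
eef_pos: [466.0, -7.2, 89.7]
eef_rot: [3.142, 0.001, 2.915]
wrist_force: [2.9, -0.9, 2.9]
finger_gap: 0.7
finger_force: 1.5
```

```bash
python3 - <<'E'
from h import *
im=manip.camera('side'); im2=manip.camera('scene')
f=lambda a:cv2.resize(a,(400,400))
cv2.imwrite('pics/w4.png',np.hstack([f(im[130:300,260:430]),f(im2[150:270,290:410])])[:,:,::-1])
E
```

```text
(no output)
```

View pics/w4.png

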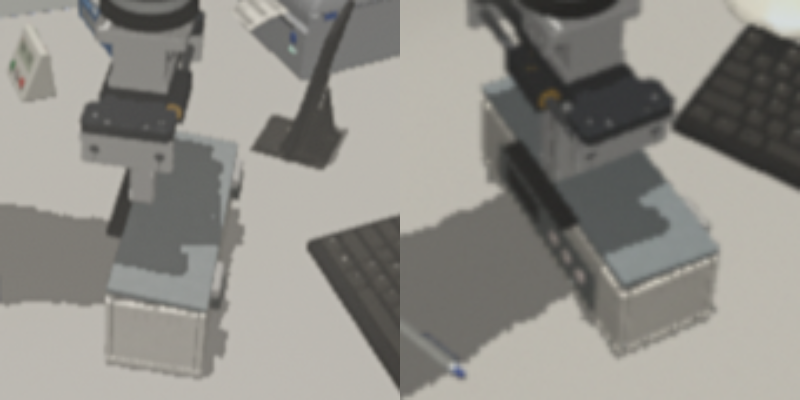

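The cover is nearly shut under the fingertips, which sit at (145,185) in the left panel, with a small gap at the rim. I'll press it down gently.

Emit:
servo_tool:
  rows:
    - [0,0,0,0,0,-2.5,1]
    - [0,0,0,0,0,-2,1]
    - [0,0,0,0,0,-1.5,1]
    - [0,0,0,0,0,-1,1]
    - [0,0,0,0,0,0,1]

```text
clock: 16.62
eef_pos: [465.7, -7.1, 83.2]
eef_rot: [-3.142, -0.0, 2.915]
wrist_force: [-4.9, 0.6, 6.9]
finger_gap: 0.6
finger_force: 3.3
```

Emit:
servo_tool:
  rows:
    - [0,0,0,0,0,-0.5,1]
    - [0,0,0,0,0,-0.5,1]
    - [0,0,0,0,0,0,1]

```text
clock: 17.0
eef_pos: [465.8, -7.1, 83.0]
eef_rot: [-3.142, 0.0, 2.915]
wrist_force: [-10.6, 0.9, 19.4]
finger_gap: 0.5
finger_force: 9.5
```

Rigid contact at z = 83.0, so the cover is shut. I'll lift clear and check.

Emit:
servo_tool:
  rows:
    - [0,0,0,0,0,3,1]
    - [0,0,0,0,0,20,1]
    - [0,0,0,0,0,40,1]
    - [0,0,0,0,0,40,1]
    - [0,0,0,0,0,0,1]

```text
clock: 17.62
eef_pos: [467.0, -7.2, 187.5]
eef_rot: [3.141, 0.005, 2.915]
wrist_force: [0.5, 1.3, -0.7]
finger_gap: 0.5
finger_force: 0.0
```

```bash
python3 - <<'E'
from h import *
im=manip.camera('side'); im2=manip.camera('scene')
f=lambda a:cv2.resize(a,(400,400))
cv2.imwrite('pics/w5.png',np.hstack([f(im[130:300,260:430]),f(im2[150:270,290:410])])[:,:,::-1])
E
```

```text
(no output)
```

View pics/w5.png

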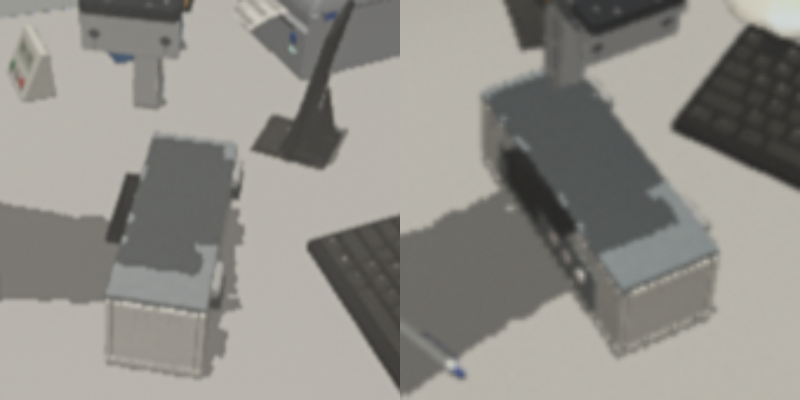

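The cover lies flat on the rim all round, with its near edge at (155,300) in the left panel. The arm is clear and the bystanders haven't been touched.

```bash
python3 -c "
from cell import manip; print(manip.sign_off())"
```

```text
the job is handed in; nothing more can be done
None
```

I pressed all five stoppers home (about 9 N each at 69 mm) with the cover still open, then closed the cover gently and pressed it flat at 83 mm; the timer, bottle and tube were not touched, and I handed the job in at about 18 s, with no verdict shown.

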